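# Swing the heel press over the shoe and hold it down

### The job

The tan heel lift has just been cemented on the upturned shoe. Push the green press arm round with a fingertip until its brass stamp is centred over the lift (to within a centimetre), let it rest there, then press the red knob fully down with your fingertip and finish while still holding it pressed, so that the stamp bears on the lift. Do not press the knob before the stamp is over the lift, pick nothing up, and leave the lift and the loose things on the bench where they are.

Things in the scene. Friction and masses are not known exactly. Their poses are not given: they have to be found in the camera images.
- post_top (a point): centre of the top of the press post's hub, 203 mm above the bench: a point on the vertical axis about which the green arm swings. The hub is 54 mm across, and the post stands on a fixed steel plate 12 mm thick. Site axes: those of the plate, z up; the shoe stands on its -y side, the arm is parked on its -x (robot) side
- swing_arm (a joint): angle of the green arm about the post, rad, growing counterclockwise seen from above, stops at -1.5 and 0.55. At 0 it points along -y of point post_top. It starts at -1.3 to -0.6 and must go counterclockwise, until the stamp is over the lift: within about 0.1 of 0, differing from run to run with the shoe's place. It stays where it is left (pivot friction 0.22 N m: 2.5 N at 90 mm)
- push_spot (a point): a good place to push: centre of the green arm 90 mm from the post's axis. The arm is a level bar 22 mm wide and 26 mm tall, 170 to 196 mm above the bench; between hub and stamp its sides are free for a fingertip. It ends in a round barrel 36 mm across, which carries the stamp, 150 mm from the post's axis. Site axes turn with the arm: -y points from the post to the stamp
- knob: red knob above the stamp and on its axis, a flat disc 40 mm across and 14 mm thick; origin at the centre of its top face, 234 mm above the bench when up, 210 mm when fully down
- plunger (a joint): how far the knob is pressed, m: 0 up, 0.024 fully down against its stop. A spring returns it: 2.5 N to start; the stamp meets the lift at 0.016; fully down takes about 12 N in all
- stamp_foot: brass foot of the stamp, a disc 40 mm across and 10 mm thick below the arm; origin at the centre of its underside, 149 mm above the bench when up. It is sprung in the stamp (1.8 N to start, 0.6 N per mm), so that it yields over the last 8 mm of the knob's travel
- heel_lift: loose tan leather heel lift lying on the heel of the upturned shoe, D-shaped, 58 mm wide (y), 58 mm long (x from -31 mm at the rounded back to +27 mm), 8 mm thick, its top 133 mm above the bench; origin at the centre of its underside
- shoe: black shoe with brown sole upside down on a fixed steel jack on the press plate, 256 mm long and 86 mm wide, heel near the press post, sole at the heel 125 mm above the bench; origin on the plate under the heel's centre, x axis towards the toe, which points away from the robot
- jar: cement jar, mustard with white cap, 66 mm across and 85 mm tall; origin under its centre
- tack_tin: blue tin with a pale metal lid, 60 mm across and 65 mm tall; origin under its centre
- cork: cork stopper standing on its small end, 40 mm across and 42 mm tall; origin under its centre
- hammer: hammer lying flat, 240 mm long, wooden handle; origin under its middle, x axis from handle to head
- awl: awl with dark wooden handle lying flat, 150 mm long; origin under its middle, x axis from handle to tip
- brush: glue brush lying flat, 160 mm long; origin under its middle, x axis from handle to bristles
- spare_lift: spare heel lift of black rubber lying on the bench, same D shape and size as the tan one; origin under its centre
Mind the look-alikes: they are no part of the job. What is shaped like the heel_lift but purple or turquoise is not meant.

How it is judged (in metres and radians):
On the way:
1. the stamp rests centred over the heel lift (within 10 mm), with the knob still up (horizontal distance between stamp_foot and heel_lift below 0.01 m and value of joint plunger below 0.004 m and velocity of joint swing_arm between -0.05 and 0.05 rad/s), for 0.3 s.
At the end, for the whole second after the job is handed in: The fingers hold the red knob at least 19 mm down (fully down is 24 mm) and push on it with over 3 N; the stamp bears on the lift with over 2 N, its centre within 10 mm of the lift's; the lift still lies within 8 mm of its place on the heel, at rest (value of joint plunger above 0.019 m and contact force between the fingers and knob above 3 N and contact force between stamp_foot and heel_lift above 2 N and horizontal distance between stamp_foot and heel_lift below 0.01 m and horizontal distance between heel_lift and shoe below 0.008 m and linear speed of heel_lift below 0.02 m/s); the arm keeps its last pose, push and grip.
It fails at once if the knob was pressed (over 10 mm) while the stamp was not over the lift (over 20 mm off) (value of joint plunger above 0.01 m and horizontal distance between stamp_foot and heel_lift above 0.02 m).
It fails at once if the heel lift was shifted or lifted by more than 10 mm (distance of heel_lift from where it was at the start of the episode above 0.01 m).
It fails at once if a loose thing on the bench was moved or lifted by more than 20 mm (distance of any of jar, tack_tin, cork, hammer, awl, brush, spare_lift from where it was at the start of the episode above 0.02 m).
It also fails if it takes over 45 s, if anything falls off the work surface, if the arm or the gripper's body presses on something with over 40 N, if the wrist force passes 120 N, or if a joint passes its speed limit or range.

### The arm

A 6-joint arm with a two-finger parallel gripper is mounted at the origin on the work surface. World frame = base frame: x ahead of the robot, y to its left, z up, the work surface at z = 0. Lengths are in m, angles in degrees, forces in N, time in s.
With the tool pointing down it reaches from about 0.25 to 0.725 m from the base axis. Payload 9.7 kg.
Tool frame: the origin (TCP) lies between the finger pads; the fingertips stand 19 mm ahead of it and the grasp point (between the pads) is the TCP; z points along the fingers, y is the line along which they close (so a half turn about z gives the same grasp; the last joint's range is limited). The gripper opens to 85 mm and grips with 20 to 120 N. Pads are 22 mm wide; open, the fingers measure 114 mm over their backs; the gripper's body (76 mm by 85 mm) begins 54 mm behind the grasp point. The pads swing forward as they close: fully open they stand 13 mm farther back than shut.
Start: joints at [-71.161, 4.979, 10.078, 95.1, 0, 90], TCP at [0.178, -0.521, 0.25] pointing down, gripper open.
Joint ranges: [-179.16, 179.16], [-48.56, 103.87], [-65.8, 70.77], [-126.05, 130.52], [-82.76, 87.17], [-180, 180]. Speed limits (degrees/s): [127.2, 127.2, 147.25, 180, 180, 180].

### API

Orientations are given as [roll, pitch, yaw] about the fixed x, y, z axes, in that order (R = Rz(yaw) Ry(pitch) Rx(roll)).
In Python, from workcell import bot gives the robot as it stands. The module is installed in compiled form; this text tells all that it offers.
- The arm moves only by the shell command python3 -m crank 'ROWS' [OPENING] [FORCE]. ROWS is JSON, a list that holds one entry, the list of rows, each a list of 6 numbers: the shift along the world's x, y, z as a fraction of full scale, then the turn, a rotation vector about the world's x, y, z as a fraction of full scale. In form: [[[x, y, z, wx, wy, wz], ...]]. A call has 1 to 20 rows; each row shifts and turns the commanded pose from where the row before left it; what a row does not reach is not made up. Full scale, the value 1, is 20 mm for a shift and 0.12 rad for a turn. A row lasts 1/12 s, in which the tool goes at most 41.7 mm and 7.16 degrees, less where a joint would pass 70% of its speed; a pose out of reach is approached as far as the arm can. A call with a number of a shift or a turn outside -1 to 1 is refused whole. A call with a gripper value outside its range is refused whole. OPENING is the opening, from 0 (shut) to 1 (fully open), set as the call begins (- or left out, the last holds). The fingers move at their own pace and stop on an object; FORCE is the grip in N (left out, the last holds). Time passes only in rows, so rows that do not move let the fingers close. It gives the time, the measured TCP pose, the force, the opening and the grip force at its end, in the units of the state.
- bot.get_obs(): the state, without advancing time (a new reading comes with each control period).
- bot.camera(name): name is "scene" or "top" or "wrist"; returns the picture (420x560x3 uint8, red, green, blue); there is no depth.
- bot.camera_model(name): a dict with "vertical_fov" (degrees; the focal length in pixels is half the picture's height over the tangent of half this angle, whatever the lens; pixels are square), "cx", "cy" (the principal point, pixels), "R" (3x3) and "t" (3): a world point X has camera coordinates R X + t. Camera axes: x right, y down, z forward; pixel columns grow to the right and rows downward; lengths in m; the calibration is good to about 2 mm. A picture is of the moment at which its call begins: read the wrist's pose just before it. camera_model takes no time and is no camera call; for the wrist camera it gives the pose at the moment of the call.
- bot.job_done(): hands the job in; it is judged then, once.
The state is a dict: "time": time; "q": joint angles; "qd": joint speeds; "joint_efforts": joint torques, N m; "ee_pos": TCP position; "tcp_rot": TCP orientation; "wrist_force": force on the tool from outside, world axes, zero at the start; "torque": the same for the moment, N m; "opening": finger opening in m; "grasp_force": force on a finger pad.
Only numpy, scipy, OpenCV 4.12 (cv2) and the standard library are available. Lean on these libraries where they do the work, as an engineer would, in place of code of your own. Each camera call takes 0.05 s, during which the arm holds its last target. There are 200 camera calls.

## Working session

There is one attempt and no reset: what is moved stays moved. The work goes in short steps, Python scripts to look and compute and a shell command to move; the robot and the scene stay as the last step left them, time stands still between calls to the robot, and variables do not carry over. Pictures are saved under pics/ and viewed, at most 10 in all, crops included, and the job is handed in when it is done.

```bash
mkdir -p pics; python3 - <<'E'
from workcell import bot
import cv2,numpy as np
o=bot.get_obs();print(o['time'],o['ee_pos'],o['tcp_rot'],o['opening'],o['wrist_force'])
for n in('scene','top'):
    im=bot.camera(n);cv2.imwrite(f'pics/{n}0.png',im[:,:,::-1]);m=bot.camera_model(n);print(n,m, -np.array(m['R']).T@m['t'])
E
```

```text
0.0 [ 0.1775327  -0.52036025  0.24959772] [-1.79926490e+02  8.48664036e-04  1.88417584e+01] 0.08503289884754348 [ 0.36767583  0.04779804 -0.32759416]
scene {'vertical_fov': 42.96300666238855, 'cx': 284.7292427868231, 'cy': 212.06183522751286, 'R': array([[-6.51467317e-01,  7.58676633e-01, -3.20222463e-04],
       [ 6.30252760e-01,  5.40956083e-01, -5.56909305e-01],
       [-4.22340850e-01, -3.63010032e-01, -8.30573250e-01]]), 't': array([ 0.31049403, -0.30714288,  1.54006409])} [1.04628634 0.48964496 1.10818473]
top {'vertical_fov': 56.883640398146085, 'cx': 283.72354234740897, 'cy': 207.89749510198754, 'R': array([[-0.00981826, -0.99993843, -0.00517011],
       [-0.98892246,  0.01047565, -0.14806292],
       [ 0.14810796,  0.00365912, -0.98896443]]), 't': array([0.06725999, 0.57974126, 1.11636249])} [0.40863735 0.05709778 1.19022871]
```

View pics/scene0.png

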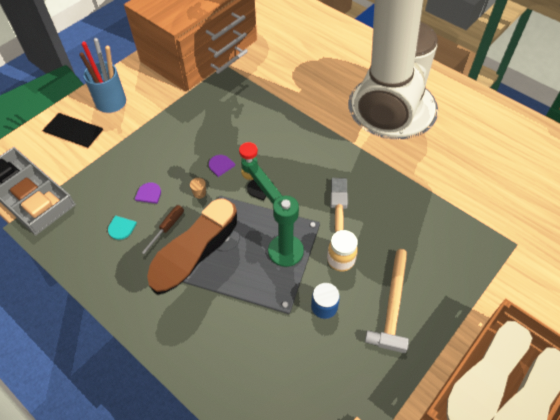

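View pics/top0.png

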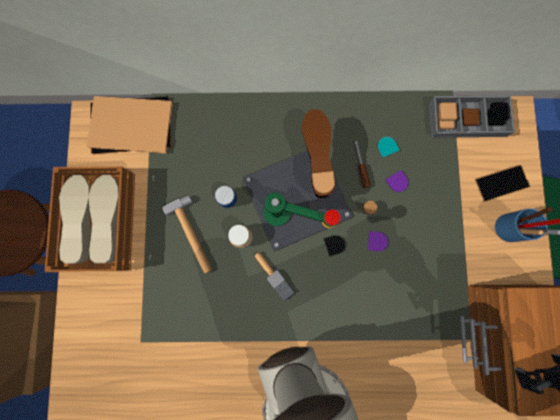

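The scene view shows the post at (286,205), the red knob at (249,151), and the tan lift on the heel at (221,210). In the top view they are at (275,203), (332,217) and (322,183). The look-alikes are two purple and one turquoise D-shapes, plus the black spare, all on the bench. The one meant is the tan one on the shoe. I'll measure it and confirm with a crop.

```bash
cat >h.py <<'E'
from workcell import bot
import cv2,numpy as np
def mod(n):
    m=bot.camera_model(n);R=np.array(m['R']);t=np.array(m['t']);f=210/np.tan(np.radians(m['vertical_fov']/2));return R,t,f,m['cx'],m['cy']
def ray(n,p):
    R,t,f,cx,cy=mod(n);d=R.T@np.array([(p[0]-cx)/f,(p[1]-cy)/f,1]);return -R.T@t,d/np.linalg.norm(d)
def plane(n,p,z):
    c,d=ray(n,p);return c+d*(z-c[2])/d[2]
def tri(p,q):
    A=np.zeros((3,3));b=np.zeros(3);L=[ray('scene',p),ray('top',q)]
    for c,d in L:
        P=np.eye(3)-np.outer(d,d);A+=P;b+=P@c
    X=np.linalg.solve(A,b);return X,[round(1e3*np.linalg.norm((np.eye(3)-np.outer(d,d))@(X-c)),1) for c,d in L]
def blob(im,lo,hi,roi):
    x0,y0,x1,y1=roi;h=cv2.cvtColor(im,cv2.COLOR_RGB2HSV);m=cv2.inRange(h,lo,hi);k=np.zeros_like(m);k[y0:y1,x0:x1]=m[y0:y1,x0:x1]
    cs,_=cv2.findContours(k,cv2.RETR_EXTERNAL,cv2.CHAIN_APPROX_NONE);c=max(cs,key=cv2.contourArea);return c
def cen(c):
    M=cv2.moments(c);return np.array([M['m10'],M['m01']])/M['m00']
E
python3 - <<'E'
from h import *
s=cv2.imread('pics/scene0.png')[:,:,::-1].copy();t=cv2.imread('pics/top0.png')[:,:,::-1].copy()
for im,pts in((s,[(221,210),(190,260),(249,151),(286,205),(270,185)]),(t,[(322,183),(320,150),(332,217),(275,203),(305,211)])):
    h=cv2.cvtColor(im,cv2.COLOR_RGB2HSV);print([h[y,x].tolist() for x,y in pts])
a=cv2.resize(s[130:300,140:320],None,fx=2.2,fy=2.2,interpolation=2);b=cv2.resize(t[100:270,240:400],None,fx=2.2,fy=2.2,interpolation=2)
cv2.imwrite('pics/crop1.png',np.hstack([a,b])[:,:,::-1])
E
```

```text
[[20, 101, 252], [12, 158, 157], [2, 204, 246], [21, 11, 225], [71, 134, 135]]
[[14, 126, 207], [10, 168, 111], [1, 238, 195], [138, 8, 162], [74, 163, 94]]
```

View pics/crop1.png

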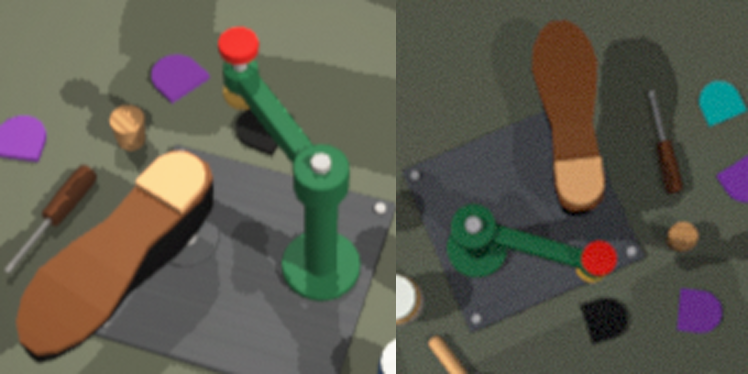

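The crop confirms it: the tan D-shaped lift lies on the heel, at crop pixel (175,180) on the left and (580,182) on the right. The purple and turquoise pieces are on the bench.

```bash
python3 - <<'E'
from h import *
s=cv2.imread('pics/scene0.png')[:,:,::-1].copy();t=cv2.imread('pics/top0.png')[:,:,::-1].copy()
Ls=blob(s,(12,60,215),(28,160,255),(195,190,245,235));Lt=blob(t,(8,80,150),(22,150,255),(305,165,345,205))
Ks=blob(s,(0,150,215),(8,255,255),(230,135,265,170));Kt=blob(t,(0,180,100),(8,255,255),(315,205,350,232))
Ps=blob(s,(0,0,170),(180,60,255),(278,195,296,213));Pt=blob(t,(0,0,120),(180,60,255),(262,190,288,215))
for n,a,b,z in(('lift',Ls,Lt,.133),('knob',Ks,Kt,.234),('post',Ps,Pt,.203)):
    print(n,cen(a),cen(b),cv2.contourArea(a),cv2.contourArea(b),'tri',*tri(cen(a),cen(b)),'top@z',plane('top',cen(b),z),'scene@z',plane('scene',cen(a),z))
for n,c in(('scene',Ls),('top',Lt)):
    p=np.array([plane(n,q[0],.133)[:2] for q in c]);r=cv2.minAreaRect((p*1e3).astype(np.float32));print(n,r)
    # long-direction: straight edge
E
```

```text
lift [218.94974874 210.59363484] [323.08193669 181.30400372] 497.5 358.0 tri [ 0.64116478 -0.04968456  0.13155566] [np.float64(0.3), np.float64(0.3)] top@z [ 0.64067628 -0.04931038  0.133     ] scene@z [ 0.64189887 -0.04914127  0.133     ]
knob [248.1935157 149.0070922] [331.9248269  217.04451039] 164.5 168.5 tri [ 0.52793766 -0.05917991  0.23164128] [np.float64(0.1), np.float64(0.1)] top@z [ 0.52760625 -0.05884074  0.234     ] scene@z [ 0.5293626  -0.05776157  0.234     ]
post [285.56097561 202.77235772] [274.7183908  201.67816092] 41.0 29.0 tri [0.5715812  0.08372408 0.21086804] [np.float64(0.1), np.float64(0.1)] top@z [0.57296327 0.0838345  0.203     ] scene@z [0.56735207 0.08027272 0.203     ]
scene ((638.9373779296875, -49.30015563964844), (57.50387191772461, 60.24694061279297), 5.815948486328125)
top ((638.7184448242188, -49.636680603027344), (57.979576110839844, 58.53846740722656), 5.858001232147217)
```

Distances check out: post to knob is 149 mm and post to lift is 150 mm. The lift is about 0.131–0.133 m high and 58×58 mm. The arm has to turn about +44.5° so the stamp ends at (0.641, -0.049). I'll shut the gripper and go to the robot side of the arm.

```bash
python3 -m crank '[[[0.55,1,0,0,0,0],[0.55,1,0,0,0,0],[0.55,1,0,0,0,0],[0.55,1,0,0,0,0],[0.55,1,0,0,0,0],[0.55,1,0,0,0,0],[0.55,1,0,0,0,0],[0.55,1,0,0,0,0],[0.55,1,0,0,0,0],[0.55,1,0,0,0,0],[0.55,1,0,0,0,0],[0.55,1,0,0,0,0],[0.55,1,0,0,0,0],[0.55,1,0,0,0,0],[0.55,1,0,0,0,0],[0.55,1,0,0,0,0],[0.55,1,0,0,0,0],[0.55,1,0,0,0,0]]]' 0 30; python3 -m crank '[[[0.55,1,0,0,0,0],[0.55,1,0,0,0,0],[0.55,1,0,0,0,0],[0.55,1,0,0,0,0],[0.55,1,0,0,0,0],[0.55,1,0,0,0,0],[0.55,1,0,0,0,0],[0.55,1,0,0,0,0],[0.2,0.5,0,0,0,0],[0,0,0,0,0,0],[0,0,0,0,0,0],[0,0,0,0,0,0]]]'
```

```text
time: 1.6
ee_pos: [0.3758, -0.1594, 0.2501]
tcp_rot: [-180.0, 0.0, 18.8]
wrist_force: [0.2, -0.4, -0.1]
opening: -0.0002
grasp_force: 0.0
time: 2.6
ee_pos: [0.4672, 0.0088, 0.2502]
tcp_rot: [180.0, 0.0, 18.8]
wrist_force: [-1.1, -0.5, -0.2]
opening: -0.0002
grasp_force: 0.0
```

```bash
python3 -m crank '[[[0,0,-0.7,0,0,0],[0,0,-0.7,0,0,0],[0,0,-0.7,0,0,0],[0,0,-0.7,0,0,0],[0,0,0,0,0,0],[0.5,-0.03,0,0,0,0],[0.5,-0.03,0,0,0,0],[0.5,-0.03,0,0,0,0],[0.5,-0.03,0,0,0,0],[0.3,-0.03,0,0,0,0],[0.2,0,0,0,0,0]]]'; python3 -m crank '[[[0.2,-0.08,0,0,0,0],[0.2,-0.08,0,0,0,0],[0.2,-0.08,0,0,0,0],[0.2,-0.08,0,0,0,0],[0.2,-0.08,0,0,0,0],[0.2,-0.08,0,0,0,0],[0.2,-0.08,0,0,0,0],[0.2,-0.08,0,0,0,0],[0.2,-0.08,0,0,0,0],[0.2,0,0,0,0,0],[0.2,0,0,0,0,0],[0.2,0,0,0,0,0],[0.2,0,0,0,0,0],[0.1,0,0,0,0,0],[0.1,0,0,0,0,0],[0.1,0,0,0,0,0],[0,0,0,0,0,0],[0,0,0,0,0,0],[0,0,0,0,0,0]]]'; python3 - <<'E'
from h import *
S=bot.camera('scene').copy();T=bot.camera('top').copy();a=S[100:300,130:350];b=T[100:300,220:400]
cv2.imwrite('pics/mid.png',cv2.resize(np.hstack([a,b]),None,fx=1.9,fy=1.9)[:,:,::-1]);cv2.imwrite('pics/s1.png',S[:,:,::-1]);cv2.imwrite('pics/t1.png',T[:,:,::-1])
Ks=blob(S,(0,150,150),(8,255,255),(170,130,290,250));print('scene knob',cv2.contourArea(Ks),plane('scene',cen(Ks),.232))
E
```

```text
time: 3.52
ee_pos: [0.5188, 0.0063, 0.1942]
tcp_rot: [-180.0, 0.0, 18.8]
wrist_force: [0.4, 0.2, 0.0]
opening: -0.0001
grasp_force: 0.0
time: 5.1
ee_pos: [0.5759, -0.008, 0.1945]
tcp_rot: [180.0, -0.0, 18.8]
wrist_force: [0.7, -0.7, -0.0]
opening: -0.0005
grasp_force: 0.0
scene knob 207.0 [ 0.61688649 -0.05624675  0.232     ]
```

View pics/mid.png

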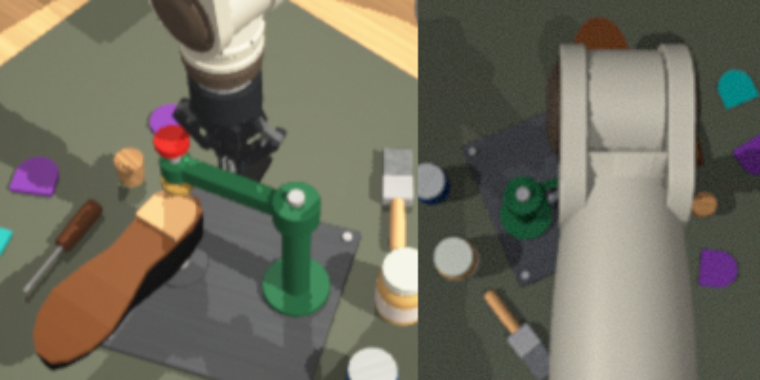

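The press arm has swung round to about 18° (knob at (0.617, -0.056)), with the finger resting on its near side. It needs about 9.6° more.

```bash
python3 -m crank '[[[0.1,0.01,0,0,0,0],[0.1,0.01,0,0,0,0],[0.1,0.01,0,0,0,0],[0.1,0.01,0,0,0,0],[0.1,0.01,0,0,0,0],[0.1,0,0,0,0,0],[0.05,0,0,0,0,0],[0,0,0,0,0,0],[0,0,0,0,0,0],[0,0,0,0,0,0]]]'; python3 - <<'E'
from h import *
S=bot.camera('scene').copy();cv2.imwrite('pics/s2.png',S[:,:,::-1])
Ks=blob(S,(0,150,150),(8,255,255),(170,130,290,250));p=plane('scene',cen(Ks),.232);v=p[:2]-[.5716,.0837];print(cv2.contourArea(Ks),p,np.linalg.norm(v),np.degrees(np.arctan2(v[0],-v[1])))
E
```

```text
time: 6.03
ee_pos: [0.5889, -0.007, 0.1943]
tcp_rot: [180.0, -0.0, 18.8]
wrist_force: [-0.9, 0.3, -0.4]
opening: -0.0
grasp_force: 0.0
229.5 [ 0.63646542 -0.0494019   0.232     ] 0.14806633724993024 25.981666496912805
```

```bash
python3 -m crank '[[[0.05,0.02,0,0,0,0],[0.05,0.02,0,0,0,0],[0.02,0.01,0,0,0,0],[0,0,0,0,0,0],[0,0,0,0,0,0],[0,0,0,0,0,0],[-0.2,-0.1,0,0,0,0],[-0.5,-0.25,0,0,0,0],[-1,-0.25,0,0,0,0],[-1,0,0,0,0,0],[-1,0,0.2,0,0,0],[-1,0,1,0,0,0],[-1,0,1,0,0,0],[-1,0,1,0,0,0],[-1,0,0.5,0,0,0],[-1,0,0,0,0,0],[-1,0,0,0,0,0],[0,0,0,0,0,0],[0,0,0,0,0,0]]]'; python3 - <<'E'
from h import *
S=bot.camera('scene').copy();T=bot.camera('top').copy();a=S[100:300,130:350];b=T[100:300,220:400]
cv2.imwrite('pics/aft.png',cv2.resize(np.hstack([a,b]),None,fx=1.9,fy=1.9)[:,:,::-1])
Ks=blob(S,(0,150,150),(8,255,255),(170,130,290,250));Kt=blob(T,(0,180,80),(8,255,255),(300,150,360,232))
for q in(plane('scene',cen(Ks),.232),plane('top',cen(Kt),.232),tri(cen(Ks),cen(Kt))[0]):
    v=q[:2]-[.5716,.0837];print(q,np.linalg.norm(v),np.degrees(np.arctan2(v[0],-v[1])),1e3*(q[:2]-[.6408,-.0493]))
print(cen(Kt),cv2.contourArea(Kt))
E
```

```text
time: 7.67
ee_pos: [0.3967, -0.0178, 0.2689]
tcp_rot: [180.0, -0.1, 18.8]
wrist_force: [0.2, 0.6, -0.1]
opening: 0.0001
grasp_force: 0.0
[ 0.63933911 -0.04824535  0.232     ] 0.14831777514681924 27.17540241672101 [-1.46089149  1.05464918]
[ 0.63713079 -0.05022214  0.232     ] 0.14909535516496386 26.07343028897976 [-3.66920974 -0.92214328]
[ 0.63783986 -0.05047156  0.22861411] 0.14963197592397007 26.27533439794352 [-2.96013642 -1.17156439]
[327.20261438 174.22502334] 178.5
```

View pics/aft.png

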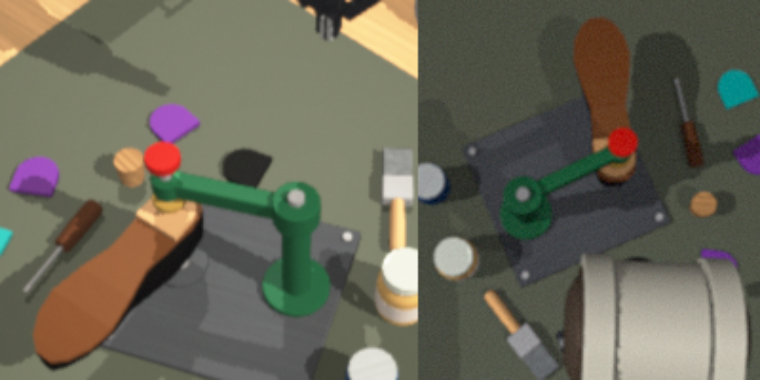

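The stamp is now about 3 mm from the lift's centre and the knob is still up; the picture shows the brass foot over the tan lift. Next I'll go above the knob at (0.638, -0.050).

```bash
python3 -m crank '[[[0.2,0,0.8,0,0,0],[0.93,-0.13,0,0,0,0],[0.93,-0.13,0,0,0,0],[0.93,-0.13,0,0,0,0],[0.93,-0.13,0,0,0,0],[0.93,-0.13,0,0,0,0],[0.93,-0.13,0,0,0,0],[0.93,-0.13,0,0,0,0],[0.93,-0.13,0,0,0,0],[0.93,-0.13,0,0,0,0],[0.93,-0.13,0,0,0,0],[0.93,-0.13,0,0,0,0],[0.93,-0.13,0,0,0,0],[0.7,-0.05,0,0,0,0],[0,0,-0.5,0,0,0],[0,0,-0.4,0,0,0],[0,0,-0.3,0,0,0],[0,0,0,0,0,0],[0,0,0,0,0,0],[0,0,0,0,0,0]]]'; python3 - <<'E'
from h import *
S=bot.camera('scene').copy();cv2.imwrite('pics/pre.png',cv2.resize(S[60:280,120:350],None,fx=2.2,fy=2.2)[:,:,::-1])
Ks=blob(S,(0,150,150),(8,255,255),(170,130,290,250));print(cv2.contourArea(Ks),plane('scene',cen(Ks),.232))
E
```

```text
time: 9.43
ee_pos: [0.638, -0.0501, 0.2609]
tcp_rot: [180.0, -0.0, 18.8]
wrist_force: [-0.3, -0.3, 0.3]
opening: -0.0001
grasp_force: 0.0
156.5 [ 0.64212493 -0.04294665  0.232     ]
```

View pics/pre.png

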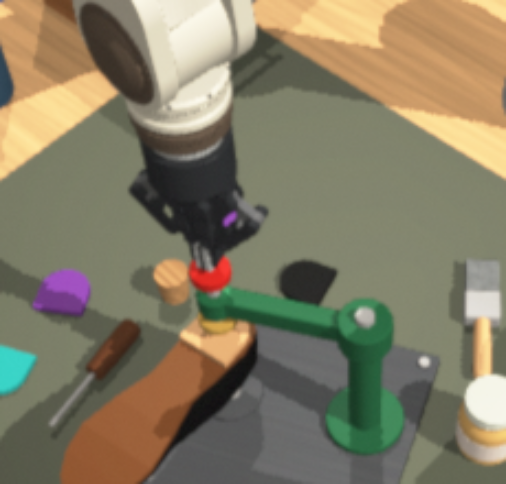

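The shut fingertips stand just above the middle of the knob, at crop pixel (210,262). Now pressing straight down.

```bash
python3 -m crank '[[[0,0,-0.2,0,0,0],[0,0,-0.2,0,0,0],[0,0,-0.1,0,0,0],[0,0,-0.1,0,0,0],[0,0,-0.1,0,0,0],[0,0,-0.1,0,0,0],[0,0,-0.1,0,0,0],[0,0,-0.1,0,0,0],[0,0,-0.1,0,0,0],[0,0,-0.1,0,0,0],[0,0,-0.1,0,0,0],[0,0,-0.1,0,0,0],[0,0,0,0,0,0],[0,0,0,0,0,0],[0,0,0,0,0,0]]]'
```

```text
time: 10.73
ee_pos: [0.6383, -0.0501, 0.2333]
tcp_rot: [180.0, -0.1, 18.8]
wrist_force: [-0.0, -0.1, 8.2]
opening: -0.0003
grasp_force: 4.0
```

```bash
python3 -m crank '[[[0,0,-0.1,0,0,0],[0,0,-0.05,0,0,0],[0,0,-0.05,0,0,0],[0,0,-0.03,0,0,0],[0,0,0,0,0,0],[0,0,0,0,0,0],[0,0,0,0,0,0]]]'; python3 - <<'E'
from h import *
S=bot.camera('scene').copy();cv2.imwrite('pics/press.png',cv2.resize(S[130:260,150:320],None,fx=3.5,fy=3.5)[:,:,::-1]);o=bot.get_obs();print(o['wrist_force'],o['ee_pos'])
E
```

```text
time: 11.32
ee_pos: [0.6383, -0.0501, 0.2292]
tcp_rot: [180.0, -0.1, 18.8]
wrist_force: [-0.3, 0.4, 10.2]
opening: -0.0
grasp_force: 5.4
[-1.96432196  0.37279451 10.53048297] [ 0.63831065 -0.05012697  0.22919842]
```

View pics/press.png

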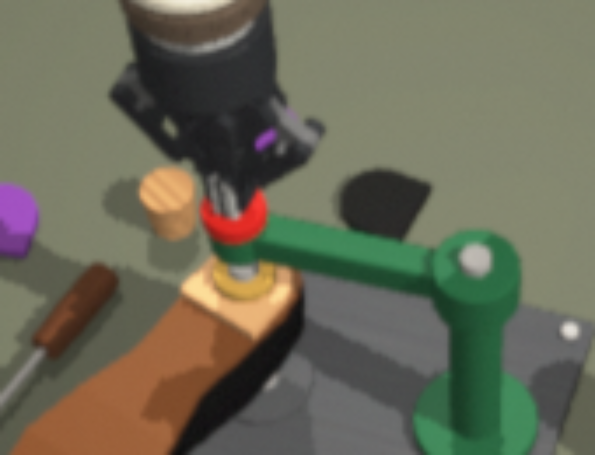

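The knob is down and the brass foot sits on the lift, centred at crop pixel (242,285). I'll press about 1 mm more to reach the stop, then hand in.

```bash
python3 -m crank '[[[0,0,-0.03,0,0,0],[0,0,-0.03,0,0,0],[0,0,0,0,0,0],[0,0,0,0,0,0],[0,0,0,0,0,0],[0,0,0,0,0,0]]]' && python3 -c "
from workcell import bot
print(bot.get_obs()['wrist_force']);print(bot.job_done())"
```

```text
time: 11.87
ee_pos: [0.6383, -0.0502, 0.2289]
tcp_rot: [179.9, -0.2, 18.8]
wrist_force: [-2.5, 0.6, 15.3]
opening: -0.0003
grasp_force: 7.8
[-2.53326949  0.55368239 15.28093876]
the job is handed in; nothing more can be done
None
```

I handed the job in at 11.9 s with the stamp about 3 mm from the lift's centre by camera and the knob held fully down by the fingertip at about 15 N; no verdict came back.

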